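# Blank off the open reactor port and prove the coupling's latch with a pull

## Robot

A 7-joint arm with a two-finger parallel gripper is mounted at the origin on the work surface. World frame = base frame: x ahead of the robot, y to its left, z up, the work surface at z = 0. Lengths are in mm, angles in rad, forces in N, time in s.
With the tool pointing down it reaches from about 400 to 875 mm from the base axis. Payload 4.4 kg.
Tool frame: the origin (TCP) lies midway between the tips of the shut fingers; the grasp point (between the pads) lies 19 mm behind it (ctrl.pinch_z is the distance from the TCP to the grasp point, in mm); z points along the fingers, y is the line along which they close (so a half turn about z gives the same grasp; the last joint's range is limited). The gripper opens to 85 mm and grips with 20 to 120 N. Pads are 22 mm wide; open, the fingers measure 114 mm over their backs; the gripper's body (76 mm by 85 mm) begins 54 mm behind the grasp point. The pads swing forward as they close: fully open they stand 13 mm farther back than shut.
Start: joints at [-1.275, 0.628, 0.038, 1.517, -0.027, 0.996, -0.02], TCP at [230.05, 607.943, 231.313] pointing down, gripper open.
Joint ranges: [-3.06, 3.06], [-0.37, 2.12], [-1.25, 1.32], [0.18, 2.47], [-1.1, 4.24], [0.23, 1.98], [-2.94, 2.94]. Speed limits (rad/s): [2.57, 2.57, 3.14, 3.14, 3.14, 3.14, 3.14].

## Interface

Orientations are given as [roll, pitch, yaw] about the fixed x, y, z axes, in that order (R = Rz(yaw) Ry(pitch) Rx(roll)).
In Python, from cell import read_state, cams, order, ctrl gives the robot as it stands.
- The arm moves only by the tool move_arm, never from a script. Its argument "targets" is text: rows parted by semicolons, each of 7 numbers parted by spaces: the gripper's target within -1 to 1 (fully open at 1, half-way at 0, shut at -1), then the shift along the tool's x, y, z in cm, then the turn, a rotation vector about the tool's x, y, z in degrees. A call has 1 to 5 rows; each row shifts and turns the commanded pose from where the row before left it, along the tool's axes as they then stand; what a row does not reach is not made up. A row lasts 1/12 s, in which the tool goes at most 41.7 mm and 7.16 degrees, less where a joint would pass 70% of its speed; a pose out of reach is approached as far as the arm can. A call with a gripper value outside its range is refused whole. The fingers move at their own pace and stop on an object; the grip force is fixed at half the most. Time passes only in rows, so rows that do not move let the fingers close. It gives the time, the measured TCP pose, the force, the opening and the grip force at its end, in the units of the state.
- read_state(): the state, without advancing time (a new reading comes with each control period).
- cams.get_image(name): name is "side" or "top" or "wrist"; returns a dict with "color" (400x640x3 uint8, red, green, blue), "fovy" (degrees; the focal length in pixels is half the picture's height over the tangent of half this angle, whatever the lens; pixels are square), "cx", "cy" (the principal point, pixels), "rvec" (rotation vector, rad) and "tvec" (3), from world to camera coordinates, as OpenCV has them. Camera axes: x right, y down, z forward; pixel columns grow to the right and rows downward; lengths in mm; the calibration is good to about 2 mm. A picture is of the moment at which its call begins. There is no depth.
- order.finish_job(): hands the job in; it is judged then, once.
The state is a dict: "clock": time; "qpos": joint angles; "qd": joint speeds; "tau": joint torques, N m; "eef_pos": TCP position; "tool_rot": TCP orientation; "force": force on the tool from outside, world axes, zero at the start; "torque": the same for the moment, N m; "width": finger opening in mm; "gripper_force": force on a finger pad.
Only numpy, scipy, OpenCV 4.12 (cv2) and the standard library are available. Lean on these libraries where they do the work, as an engineer would, in place of code of your own. Each camera call takes 0.05 s, during which the arm holds its last target. There are 200 camera calls.

## Task

Close the open coupling on the reactor's lid with the big round blanking plug from the fittings rack: push it gently, without ramming it, fully home until the latch snaps in, then prove that it holds by pulling it straight up with a steady 12 N for one second, never pulling harder than 20 N. Leave the plug seated there and let go, and leave everything else as it is.

Things in the scene. Friction and masses are not known exactly. Their poses are not given: they have to be found in the camera images.
- plug_cap (a point): Centre of the cap of the blanking plug, half-way up the cap; z up along the plug's axis. The cap is plain, solid, round white plastic, 26 mm in diameter, 44 mm tall: grip it, at any turn. This point is 22 mm above the cap's flat underside, 46 mm above the tip of the stem below it. The plug stands upright in a hole of the rack, cap's underside on the rack's top.
- plug: The whole blanking plug, about 45 g; origin at the stem's tip, z up. The stem, 24 mm long below the cap, is from the top: neck 17 mm in diameter for 3.5 mm, groove 10 mm in diameter for 9.5 mm, bead 17 mm in diameter for 3 mm, lead cone 8 mm long narrowing to 10 mm at the tip.
- rack: Fittings rack: fixed grey block 64 mm (its x) by 190 mm (its y), 30 mm high, origin under its centre; three holes 22 mm in diameter at y = -62, 0, +62 mm. Besides the blanking plug it holds, in any order, a small plug (flange 29 mm, grip 16 mm in diameter) and a hose nipple with a barbed tube 17 mm in diameter on top; leave both there.
- small_plug: The small plug in the rack, 50 mm tall, of another bore: not to be used. Origin at its stem's tip.
- barb: The barbed hose nipple in the rack, 56 mm tall: not to be used. Origin at its stem's tip.
- reactor: Bench reactor, fixed: base board 200 mm square, clear tank 168 mm in diameter, white lid 160 mm in diameter, its top 156 mm above the table. Origin under the board's centre. Two couplings stand on the lid at x = -30, y = +42 and -42 mm; either may be the open one. The other is closed by a like plug, reaching 72 mm above the lid. All else on the lid is below 30 mm.
- coupling_mouth (a point): Centre of the open coupling's mouth, on its flat top face 28 mm above the lid; z up. Straight down in it is a smooth sleeve of bore 18.8 mm. Plug fully home: the cap's underside lies on this face, plug_cap 22 mm above this point. From 14 to 19 mm before home the stem has to push a spring latch aside (3 to 12 N, easing part-way); the latch snaps into the groove 1.5 to 6 mm before home.
- coupling: The open coupling's white housing, 37 mm in diameter, fixed; origin on its axis, 28 mm below the mouth. The sleeve in it sits in rubber and gives about 0.1 mm per newton. Latched, the plug has end play, from coupling to coupling 1.5 to 6 mm and not to be seen, before the steel latch holds it firmly; unlatched, it comes straight out. The latch's thumb pad sticks out on the -x side: leave it.
- screwdriver: Screwdriver lying on the table; leave it.
- wrench: Wrench lying on the table; leave it.
- sample_bottle: White plastic sample bottle, 95 mm tall; leave it.
- beaker: Glass beaker, 85 mm tall; leave it.
- jar: Small amber glass jar, 55 mm tall; leave it.
- tape: Cardboard tape core, 84 mm in diameter, lying flat; leave it.
Things that resemble listed ones, but are neither listed nor needed, are in the scene too. Leave any turquoise look-alike of the plug alone.

How it is judged:
By the outcome, as a careful person would: the job done as asked, in the order asked, and still so for the second after the job is handed in, with the robot touching nothing.
It also fails if it takes over 67 s, if anything falls off the work surface, if the arm or the gripper's body presses on something with over 40 N, if the wrist force passes 120 N, or if a joint passes its speed limit or range.

## Working session

There is one attempt and no reset: what is moved stays moved. The work goes in short steps, Python scripts to look and compute and a tool call to move; the robot and the scene stay as the last step left them, time stands still between calls to the robot, and variables do not carry over. Pictures are saved under pics/ and viewed, at most 10 in all, crops included, and the job is handed in when it is done.

Besides the shell and the picture viewer there is one more tool, called after ">>>" by a JSON object that holds its "method" and its "body", one argument or row to a line. move_arm: Moves the arm, as the interface text tells. Its arguments: {"type":"object","properties":{"targets":{"type":"string"}},"required":["targets"]}

```bash
ls; mkdir -p pics; cat > h.py <<'E'
import numpy as np, cv2
from cell import read_state, cams, order, ctrl
def K(d):
    f=d["color"].shape[0]/2/np.tan(np.radians(d["fovy"])/2)
    return np.array([[f,0,d["cx"]],[0,f,d["cy"]],[0,0,1.]])
def ray(d,uv):
    R=cv2.Rodrigues(np.array(d["rvec"],float))[0]; t=np.array(d["tvec"],float).ravel()
    v=R.T@np.linalg.inv(K(d))@np.array([*uv,1.]); return -R.T@t, v
def onz(d,uv,z):
    c,v=ray(d,uv); return c+v*(z-c[2])/v[2]
def proj(d,P):
    return cv2.projectPoints(np.array(P,float).reshape(-1,1,3),np.array(d["rvec"],float),np.array(d["tvec"],float),K(d),None)[0].reshape(-1,2)
def save(d,n): cv2.imwrite("pics/"+n+".png",d["color"][:,:,::-1])
E
python3 - <<'E'
from h import *
import pickle
for n in ["side","top"]:
    d=cams.get_image(n); save(d,n+"0"); pickle.dump(d,open(n+"0.pkl","wb"))
    print(n,d["fovy"],d["cx"],d["cy"],ray(d,(320,200)), {k:v for k,v in d.items() if k not in("color",)}.keys())
s=read_state(); print(s); print(ctrl.pinch_z)
E
```

```text
pics
side 52.04517665712574 319.7535215121418 197.86468933566215 (array([  85.26705666, -563.42998476,  683.68239521]), array([ 0.5005337 ,  0.6422443 , -0.58053063])) dict_keys(['fovy', 'cx', 'cy', 'rvec', 'tvec'])
top 51.880806431898456 321.65493163726103 189.3647890723495 (array([ 399.78792327,   22.73154251, 1109.54419728]), array([ 0.11234335, -0.01951593, -0.99382263])) dict_keys(['fovy', 'cx', 'cy', 'rvec', 'tvec'])
{'clock': 0.1, 'qpos': array([-1.274779  ,  0.62926874,  0.03841973,  1.518223  , -0.0270058 ,
        0.996305  , -0.01998277]), 'qd': array([ 0.00118094, -0.00059612, -0.00118224, -0.00262046, -0.001182  ,
        0.00026828, -0.00011323]), 'tau': array([ 3.08214607e-03, -5.64518237e+01,  1.23033196e+00, -1.93972814e+01,
        1.12856537e-02,  5.34454768e-03, -1.08520885e-05]), 'eef_pos': array([229.84772019, 607.42865554, 230.48519002]), 'tool_rot': array([-3.13990550e+00, -2.77268481e-06,  2.77981066e+00]), 'force': array([0.06044252, 0.23166113, 0.49062855]), 'torque': array([0.01692985, 0.00274406, 0.04645477]), 'gripper_force': 0.0, 'width': 85.33124767350597}
18.700000000000003
```

View pics/top0.png

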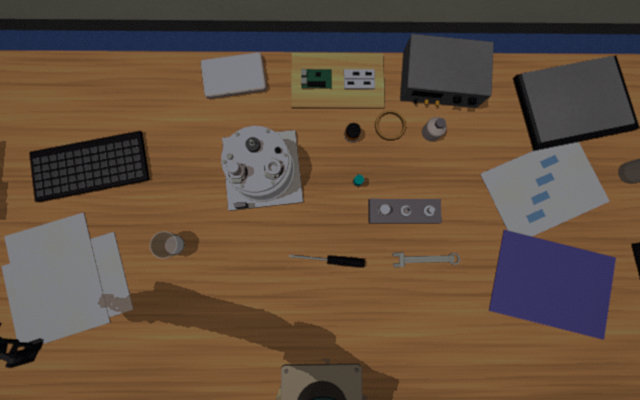

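View pics/side0.png

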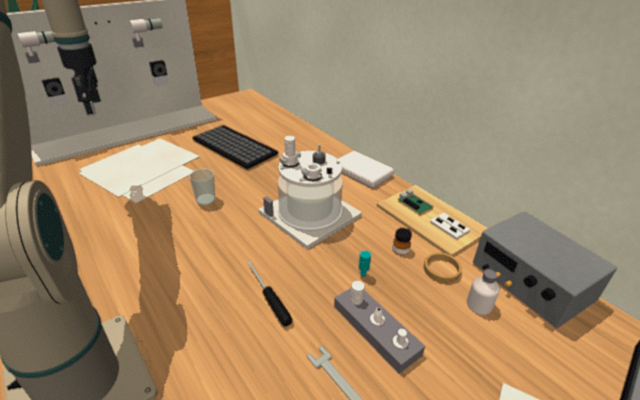

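The top view shows the rack at (405,211) with three white fittings: (385,210), (406,211) and (430,211). The turquoise look-alike is at (359,181). On the reactor lid, the couplings are at (234,172), tall and so closed, and at (273,168), which looks open. In the side view the plain tall cap is at (357,292). I'll confirm these in an enlarged crop.

```bash
python3 - <<'E'
from h import *
import pickle
t=pickle.load(open("top0.pkl","rb"));s=pickle.load(open("side0.pkl","rb"))
def crop(d,x,y,w,h,k): return cv2.resize(d["color"][y:y+h,x:x+w,::-1],None,fx=k,fy=k,interpolation=cv2.INTER_CUBIC)
a=np.hstack([crop(t,215,120,80,60,5),crop(t,365,180,80,60,5)])
b=np.hstack([crop(s,265,130,80,60,5),crop(s,335,275,80,60,5)])
cv2.imwrite("pics/c0.png",np.vstack([a,b]))
E
```

```text
(no output)
```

View pics/c0.png

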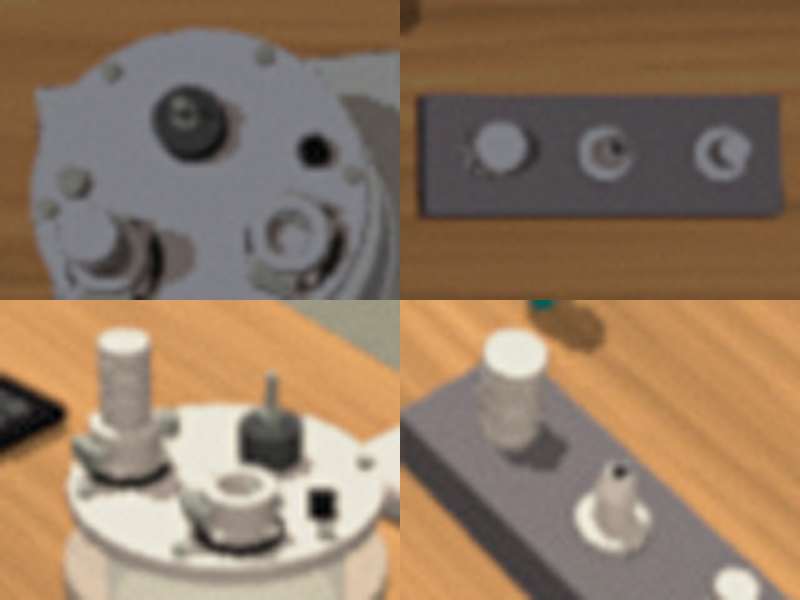

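Which fitting is the plug: (385,209) is a plain, wide, tall solid cap, while (406,211) is the barb with its dark tube mouth and (430,211) is the small plug with a wide flange. The one at (385,209) fits, and the turquoise one stays untouched. The open coupling at (273,167) shows its bore; the one at (234,172) is closed.

```bash
python3 - <<'E'
from h import *
import pickle
t=pickle.load(open("top0.pkl","rb"));s=pickle.load(open("side0.pkl","rb"))
def tri(a,b):
    c1,v1=ray(t,a);c2,v2=ray(s,b)
    k=np.linalg.lstsq(np.c_[v1,-v2],c2-c1,rcond=None)[0]
    p,q=c1+k[0]*v1,c2+k[1]*v2; return (p+q)/2,np.linalg.norm(p-q)
for n,a,b,z in [("cap",(385,209),(357.6,285.2),74),("mouth",(273.2,166.6),(313.2,166.8),184)]:
    print(n,tri(a,b),onz(t,a,z),onz(s,b,z))
print("closed",onz(t,(233,167),228))
for uv in [(368.5,198.5),(441,198.5),(441,223),(368.5,223)]: print("rack",onz(t,uv,30).round())
E
```

```text
cap (array([ 494.86332174, -163.55048603,   72.99418117]), np.float64(3.4403719392275587)) [ 493.35794059 -162.3454096    74.        ] [ 495.77492845 -164.98423267   74.        ]
mouth (array([583.99308856, 109.9372165 , 182.38597853]), np.float64(5.004643104876613)) [581.53110972 111.10353955 184.        ] [584.75102591 106.80282404 184.        ]
closed [572.1200436  193.95103073 228.        ]
rack [ 525. -127.   30.]
rack [ 525. -321.   30.]
rack [ 460. -318.   30.]
rack [ 461. -126.   30.]
```

>>> {"method": "move_arm", "body": {
  "targets": "1 0 0 0 0 0 6.93; 1 0 0 0 0 0 6.93; 1 0 0 0 0 0 6.93; 1 0 0 0 0 0 6.93; 1 0 0 0 0 0 6.93"
}}

```text
clock: 0.52
eef_pos: [229.9, 607.6, 230.8]
tool_rot: [-3.141, 0.001, 2.169]
force: [0.5, -0.1, 0.2]
width: 85.2
gripper_force: 0.0
```

>>> {"method": "move_arm", "body": {
  "targets": "1 0 0 0 0 0 6.93; 1 0 0 0 0 0 6.93; 1 0 0 0 0 0 6.93; 1 0 0 0 0 0 6.93; 1 0 0 0 0 0 6.93"
}}

```text
clock: 0.93
eef_pos: [229.8, 607.6, 230.8]
tool_rot: [-3.141, 0.001, 1.564]
force: [0.6, 0.4, -0.6]
width: 85.6
gripper_force: 0.0
```

>>> {"method": "move_arm", "body": {
  "targets": "1 -3.5 1.2 0 0 0 0; 1 -3.5 1.2 0 0 0 0; 1 -3.5 1.2 0 0 0 0; 1 -3.5 1.2 0 0 0 0; 1 -3.5 1.2 0 0 0 0"
}}

```text
clock: 1.35
eef_pos: [290.0, 431.0, 231.0]
tool_rot: [-3.141, 0.001, 1.571]
force: [1.0, -0.2, 0.2]
width: 85.3
gripper_force: 0.0
```

>>> {"method": "move_arm", "body": {
  "targets": "1 -3.9 1.33 0 0 0 0; 1 -3.9 1.33 0 0 0 0; 1 -3.9 1.33 0 0 0 0; 1 -3.9 1.33 0 0 0 0; 1 -3.9 1.33 0 0 0 0"
}}

```text
clock: 1.77
eef_pos: [356.3, 236.0, 231.3]
tool_rot: [-3.141, -0.0, 1.571]
force: [0.4, 0.4, 0.0]
width: 85.7
gripper_force: 0.0
```

>>> {"method": "move_arm", "body": {
  "targets": "1 -3.9 1.33 0 0 0 0; 1 -3.9 1.33 0 0 0 0; 1 -3.9 1.33 0 0 0 0; 1 -3.9 1.33 0 0 0 0; 1 -3.9 1.33 0 0 0 0"
}}

```text
clock: 2.18
eef_pos: [422.8, 41.0, 231.3]
tool_rot: [-3.141, -0.0, 1.571]
force: [0.7, -0.1, -0.0]
width: 85.4
gripper_force: 0.0
```

>>> {"method": "move_arm", "body": {
  "targets": "1 -3.9 1.33 0 0 0 0; 1 -3.9 1.33 0 0 0 0; 1 -3.9 1.33 0 0 0 0; 1 -3.9 1.33 0 0 0 0; 1 -3.9 1.33 0 0 0 0"
}}

```text
clock: 2.6
eef_pos: [489.2, -154.1, 231.1]
tool_rot: [-3.141, -0.0, 1.57]
force: [1.1, 1.3, 0.1]
width: 85.1
gripper_force: 0.0
```

>>> {"method": "move_arm", "body": {
  "targets": "1 0 0 3 0 0 0; 1 0 0 3 0 0 0; 1 0 0 0 0 0 0; 1 0 0 0 0 0 0"
}}

```text
clock: 2.93
eef_pos: [487.8, -151.8, 170.3]
tool_rot: [-3.138, -0.001, 1.57]
force: [0.6, -0.4, 0.3]
width: 85.3
gripper_force: 0.0
```

```bash
python3 - <<'E'
from h import *
import pickle
d=cams.get_image("wrist"); save(d,"w1"); pickle.dump(d,open("w1.pkl","wb"))
s=read_state(); print(s["eef_pos"],s["tool_rot"],s["force"],ray(d,(320,200)))
print(proj(d,[[494,-163,74],[494,-163,30]]))
E
```

```text
[ 489.03320266 -152.01841134  171.60305017] [-3.14074519e+00 -1.76002734e-04  1.57052598e+00] [ 0.19313341  0.16384537 -0.27729286] (array([488.38836182, -79.02472165, 313.2047325 ]), array([-0.01256262, -0.2818628 , -0.95941837]))
[[329.70325207 214.49232713]
 [328.81349305 200.69792842]]
```

View pics/w1.png

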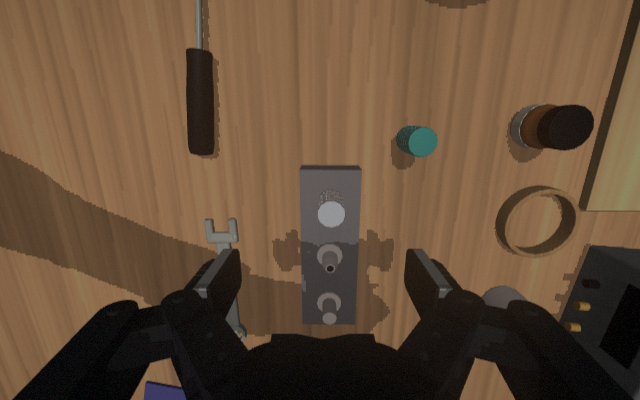

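The wrist view shows the white cap's top at (331,214), 1 px from where I predicted it. The turquoise one at (418,141) and the barb and small plug at (330,258) and (329,305) are clear of the fingers, which lie along rack x. Going down to grasp.

>>> {"method": "move_arm", "body": {
  "targets": "1 -1.1 0.6 2 0 0 0; 1 0 0 3 0 0 0; 1 0 0 3 0 0 0; 1 0 0 2.5 0 0 0; 1 0 0 0 0 0 0"
}}

```text
clock: 3.4
eef_pos: [494.0, -161.8, 64.4]
tool_rot: [-3.138, -0.002, 1.572]
force: [-0.4, -0.2, -0.6]
width: 85.2
gripper_force: 0.0
```

>>> {"method": "move_arm", "body": {
  "targets": "1 0 0 1.5 0 0 0; 1 0 0 1.5 0 0 0; 1 0 0 0 0 0 0; 1 0 0 0 0 0 0"
}}

```text
clock: 3.73
eef_pos: [496.3, -163.2, 38.0]
tool_rot: [3.14, 0.0, 1.571]
force: [-0.4, -0.4, 0.5]
width: 85.5
gripper_force: 0.0
```

```bash
python3 - <<'E'
from h import *
d=cams.get_image("wrist"); save(d,"w2")
print(proj(d,[[495,-163,74]]),[[onz(d,(u,v),74).round(1)] for u,v in [(320,200),(321,200),(320,201)]])
g=cv2.cvtColor(d["color"],cv2.COLOR_RGB2HSV)
p=proj(d,[[495,-163,74]])[0].astype(int); print(g[p[1]-60:p[1]+61:15,p[0],:].tolist())
m=((g[:,:,1]<60)&(g[:,:,2]>110)).astype(np.uint8)
n,l,st,c=cv2.connectedComponentsWithStats(m)
for i in range(1,n):
    if st[i,4]>200: print(st[i],c[i],onz(d,c[i],74).round(1))
print(read_state()["eef_pos"])
E
```

```text
[[319.84616651 289.58787666]] [[array([ 495.2, -121.8,   74. ])], [array([ 495.6, -121.8,   74. ])], [array([ 495.2, -122.2,   74. ])]]
[[12, 29, 88], [12, 28, 92], [10, 26, 87], [102, 9, 148], [13, 28, 111], [15, 28, 111], [12, 27, 94], [10, 29, 79], [0, 13, 19]]
[ 292  263   56   49 2024] [319.40859684 286.62747036] [ 494.8 -161.5   74. ]
[113 272  53  33 709] [141.86459803 291.79689704] [ 416.4 -164.    74. ]
[ 496.52115481 -163.37012128   38.25531762]
```

View pics/w2.png

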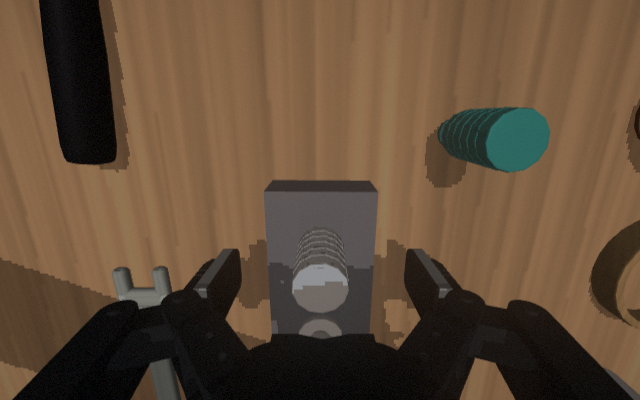

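The cap's top at (320,287) sits midway between the open fingers, within 2 mm. One small correction, then close.

>>> {"method": "move_arm", "body": {
  "targets": "0 0.15 -0.15 0 0 0 0; -0.5 0 0 0 0 0 0; -1 0 0 0 0 0 0; -1 0 0 0 0 0 0; -1 0 0 0 0 0 0"
}}

```text
clock: 4.2
eef_pos: [493.9, -161.7, 36.6]
tool_rot: [3.141, 0.0, 1.57]
force: [0.8, -0.9, 4.7]
width: 25.7
gripper_force: 8.3
```

>>> {"method": "move_arm", "body": {
  "targets": "-1 0 0 0 0 0 0; -1 0 0 0 0 0 0; -1 0 0 0 0 0 0; -1 0 0 0 0 0 0; -1 0 0 0 0 0 0"
}}

```text
clock: 4.62
eef_pos: [493.9, -161.8, 36.8]
tool_rot: [3.141, -0.0, 1.57]
force: [-0.2, 0.2, 4.6]
width: 24.8
gripper_force: 58.5
```

>>> {"method": "move_arm", "body": {
  "targets": "-1 0 0 0 0 0 0; -1 0 0 0 0 0 0; -1 0 0 0 0 0 0; -1 0 0 0 0 0 0; -1 0 0 0 0 0 0"
}}

```text
clock: 5.03
eef_pos: [493.9, -161.8, 36.8]
tool_rot: [3.141, -0.0, 1.57]
force: [-0.3, 0.7, 5.5]
width: 24.9
gripper_force: 58.5
```

>>> {"method": "move_arm", "body": {
  "targets": "-1 0 0 -1 0 0 0; -1 0 0 -2 0 0 0; -1 0 0 -3 0 0 0; -1 0 0 -3 0 0 0; -1 0 0 -3 0 0 0"
}}

```text
clock: 5.45
eef_pos: [493.0, -161.7, 157.9]
tool_rot: [-3.141, -0.0, 1.57]
force: [1.2, -0.6, -1.5]
width: 24.5
gripper_force: 59.3
```

>>> {"method": "move_arm", "body": {
  "targets": "-1 0 0 -3 0 0 0; -1 0 0 -3 0 0 0; -1 0 0 -3 0 0 0; -1 0 0 -1.5 0 0 0; -1 0 0 0 0 0 0"
}}

```text
clock: 5.87
eef_pos: [495.4, -162.7, 265.4]
tool_rot: [3.134, 0.002, 1.57]
force: [0.9, -0.2, 0.1]
width: 24.4
gripper_force: 59.4
```

>>> {"method": "move_arm", "body": {
  "targets": "-1 2 0.7 0 0 0 0; -1 3 1.2 0 0 0 0; -1 3 1.2 0 0 0 0; -1 3 1.2 0 0 0 0; -1 3 1.2 0 0 0 0"
}}

```text
clock: 6.28
eef_pos: [548.2, -20.3, 260.6]
tool_rot: [-3.14, -0.0, 1.57]
force: [0.3, 0.4, -0.7]
width: 24.6
gripper_force: 59.4
```

>>> {"method": "move_arm", "body": {
  "targets": "-1 3 1.2 0 0 0 0; -1 3 1.2 0 0 0 0; -1 2 1 0 0 0 0; -1 1 0 0 0 0 0; -1 0 0 0 0 0 0"
}}

```text
clock: 6.7
eef_pos: [581.9, 71.4, 260.0]
tool_rot: [-3.139, -0.001, 1.575]
force: [-0.4, -0.4, 0.0]
width: 24.6
gripper_force: 59.4
```

>>> {"method": "move_arm", "body": {
  "targets": "-1 0 0 0 0 0 0; -1 0 0 0 0 0 0; -1 0 0 0 0 0 0"
}}

```text
clock: 6.95
eef_pos: [582.2, 65.9, 261.5]
tool_rot: [-3.141, 0.001, 1.567]
force: [0.3, -0.9, -0.3]
width: 24.6
gripper_force: 59.4
```

```bash
python3 - <<'E'
from h import *
import pickle
print(read_state()["eef_pos"],read_state()["force"],read_state()["width"])
dd={n:cams.get_image(n) for n in ["wrist","side","top"]}
pickle.dump(dd,open("d3.pkl","wb"))
w=dd["wrist"]; print(proj(w,[[583,109,184]]))
for n in dd: save(dd[n],n+"3")
s=dd["side"]; k=s["color"][120:220,250:410,::-1]
cv2.imwrite("pics/c3.png",np.vstack([w["color"][:,:,::-1],cv2.resize(k,(320,200),interpolation=cv2.INTER_CUBIC).repeat(1,0) if 0 else np.hstack([cv2.resize(k,(320,200)),np.zeros((200,320,3),np.uint8)])]))
E
```

```text
[582.23584713  65.85714542 261.45246037] [ 0.28184945 -0.94689691 -0.28824128] 24.556707458918368
[[323.19021379 156.94292131]]
```

View pics/c3.png

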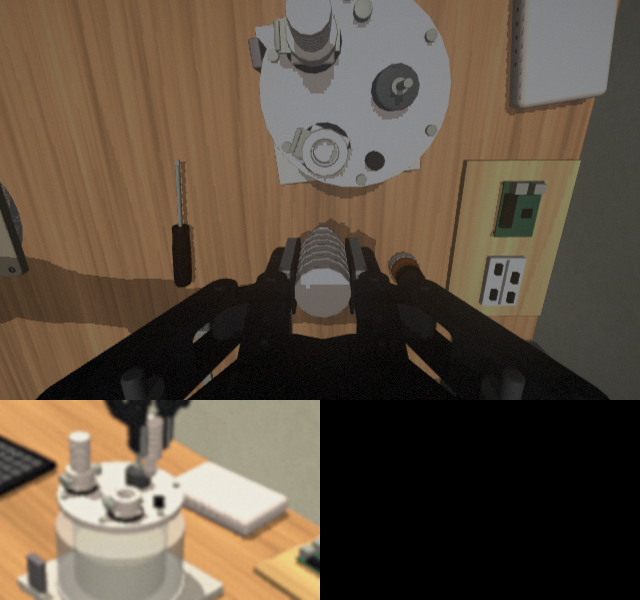

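The wrist view shows the open coupling's mouth around (324,152), predicted at (323,157), and the gripped cap's top around (323,292). The closed plug is at (310,20). I'll enlarge the mouth and cap.

```bash
python3 - <<'E'
from h import *
import pickle
dd=pickle.load(open("d3.pkl","rb")); w=dd["wrist"]
def crop(x,y): 
    c=w["color"][y:y+70,x:x+70,::-1]; c=cv2.resize(c,None,fx=5,fy=5,interpolation=cv2.INTER_CUBIC)
    return cv2.convertScaleAbs(c,alpha=1.4)
cv2.imwrite("pics/c4.png",np.hstack([crop(290,118),crop(288,255)]))
print(ray(w,(320,200))[0])
T=read_state()["eef_pos"]
print(proj(w,[[T[0],T[1],T[2]+37.2]]))
for z in [184]:
    for uv in [(324,152),(325,152),(324,153)]: print(onz(w,uv,z))
E
```

```text
[582.49785163 138.89144816 404.22607074]
[[323.36138548 289.72180554]]
[583.647735 112.851095 184.      ]
[584.42991995 112.8475452  184.        ]
[583.64549429 112.07453869 184.        ]
```

View pics/c4.png

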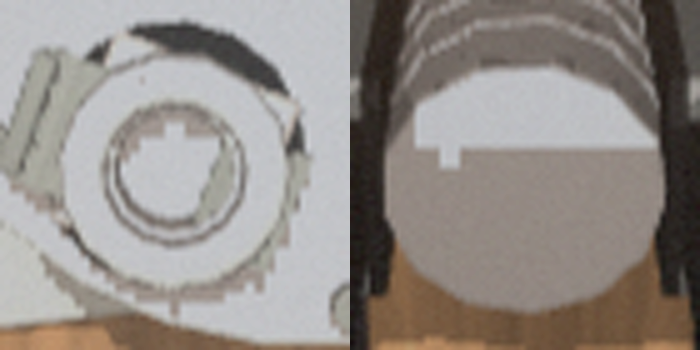

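>>> {"method": "move_arm", "body": {
  "targets": "-1 1.5 0.2 0 0 0 0; -1 2 0 0 0 0 0; -1 1.2 0 0 0 0 0; -1 0 0 0 0 0 0; -1 0 0 0 0 0 0"
}}

```text
clock: 7.52
eef_pos: [584.6, 116.3, 261.1]
tool_rot: [-3.141, 0.0, 1.573]
force: [0.0, -0.0, 0.0]
width: 24.3
gripper_force: 59.4
```

>>> {"method": "move_arm", "body": {
  "targets": "-1 0 0 1.5 0 0 0; -1 0 0 1.5 0 0 0; -1 0 0 0.8 0 0 0; -1 0 0 0 0 0 0; -1 0 0 0 0 0 0"
}}

```text
clock: 7.93
eef_pos: [584.8, 114.4, 223.2]
tool_rot: [-3.141, 0.001, 1.569]
force: [-1.2, 0.4, -0.1]
width: 24.6
gripper_force: 59.4
```

```bash
python3 - <<'E'
from h import *
s=read_state();print(s["eef_pos"],s["force"],s["torque"])
w=cams.get_image("wrist");x=cams.get_image("side");t=cams.get_image("top")
c=cv2.resize(w["color"][150:350,220:420,::-1],(600,600),interpolation=cv2.INTER_CUBIC)[:, :480]
def cr(d,P,k):
    u,v=proj(d,[P])[0].astype(int); return cv2.resize(d["color"][v-30:v+30,u-32:u+32,::-1],(320,300),interpolation=cv2.INTER_CUBIC)
b=np.vstack([cr(x,[584,112,200],0),cr(t,[584,112,200],0)])
cv2.imwrite("pics/c5.png",np.hstack([cv2.convertScaleAbs(c,alpha=1.4),b]))
print(proj(w,[[584,112.5,184]]),w["cx"])
E
```

```text
[584.76728005 114.38806911 223.23262594] [-1.21954213  0.40250878 -0.1287581 ] [ 0.05655202  0.01906341 -0.02053437]
[[321.38705543 228.76949063]] 322.4045255189573
```

View pics/c5.png

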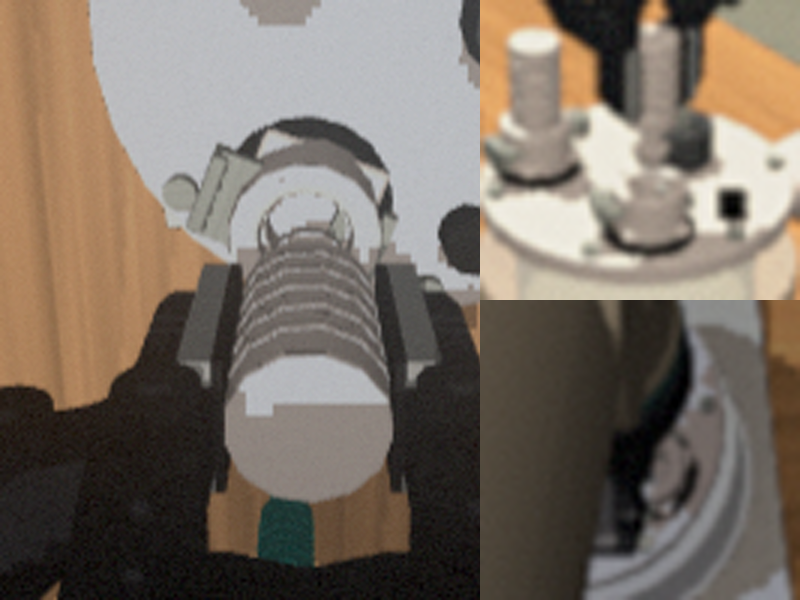

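Mouth and cap axes agree within about 1 mm: mouth x at 321.7 px, cap at 322.7 px. A small trim, then a slow descent.

>>> {"method": "move_arm", "body": {
  "targets": "-1 -0.05 -0.07 0 0 0 0; -1 0 0 0.2 0 0 0; -1 0 0 0.2 0 0 0; -1 0 0 0.2 0 0 0; -1 0 0 0.2 0 0 0"
}}

```text
clock: 8.5
eef_pos: [584.0, 114.8, 215.1]
tool_rot: [-3.141, -0.0, 1.57]
force: [0.3, -0.3, -1.1]
width: 24.6
gripper_force: 59.4
```

>>> {"method": "move_arm", "body": {
  "targets": "-1 0 0 0.1 0 0 0; -1 0 0 0.1 0 0 0; -1 0 0 0.1 0 0 0; -1 0 0 0 0 0 0"
}}

```text
clock: 8.83
eef_pos: [584.0, 114.8, 212.0]
tool_rot: [-3.141, 0.0, 1.57]
force: [-0.6, -0.2, -0.2]
width: 24.5
gripper_force: 59.4
```

```bash
python3 -c "
from h import *
s=read_state();print(s['eef_pos'],s['force'],s['torque'])"
```

```text
[583.977873   114.75661672 212.03542963] [-0.62671975 -0.23463135 -0.23335718] [ 0.02532709 -0.01247255  0.02207231]
```

>>> {"method": "move_arm", "body": {
  "targets": "-1 -0.1 0 0 0 0 0; -1 0 0 0.1 0 0 0; -1 0 0 0.1 0 0 0; -1 0 0 0.1 0 0 0; -1 0 0 0 0 0 0"
}}

```text
clock: 9.25
eef_pos: [583.9, 113.8, 209.0]
tool_rot: [-3.141, 0.0, 1.57]
force: [-0.2, -0.5, -0.8]
width: 24.8
gripper_force: 59.4
```

>>> {"method": "move_arm", "body": {
  "targets": "-1 0 0 0.1 0 0 0; -1 0 0 0.1 0 0 0; -1 0 0 0 0 0 0"
}}

```text
clock: 9.5
eef_pos: [583.9, 113.8, 207.1]
tool_rot: [-3.141, 0.0, 1.57]
force: [0.3, 0.5, -1.3]
width: 24.5
gripper_force: 59.4
```

>>> {"method": "move_arm", "body": {
  "targets": "-1 0 0 0.1 0 0 0; -1 0 0 0.1 0 0 0; -1 0 0 0 0 0 0"
}}

```text
clock: 9.75
eef_pos: [583.8, 113.8, 205.1]
tool_rot: [-3.141, -0.0, 1.57]
force: [-0.3, -0.1, -0.5]
width: 24.8
gripper_force: 59.4
```

>>> {"method": "move_arm", "body": {
  "targets": "-1 0 0 0.1 0 0 0; -1 0 0 0.1 0 0 0; -1 0 0 0 0 0 0"
}}

```text
clock: 10.0
eef_pos: [583.5, 114.1, 203.0]
tool_rot: [-3.14, -0.0, 1.57]
force: [-1.9, 1.2, 0.9]
width: 24.8
gripper_force: 59.6
```

>>> {"method": "move_arm", "body": {
  "targets": "-1 0 -0.03 0.1 0 0 0; -1 0 0 0.1 0 0 0; -1 0 0 0 0 0 0"
}}

```text
clock: 10.25
eef_pos: [583.1, 114.1, 201.1]
tool_rot: [-3.14, -0.001, 1.571]
force: [-2.5, 0.8, 1.0]
width: 24.4
gripper_force: 59.7
```

>>> {"method": "move_arm", "body": {
  "targets": "-1 0 0 0.1 0 0 0; -1 0 0 0 0 0 0"
}}

```text
clock: 10.42
eef_pos: [583.3, 114.0, 200.2]
tool_rot: [-3.141, -0.0, 1.57]
force: [-4.0, 1.9, 2.4]
width: 24.7
gripper_force: 59.8
```

>>> {"method": "move_arm", "body": {
  "targets": "-1 0 0 0.1 0 0 0; -1 0 0 0 0 0 0"
}}

```text
clock: 10.58
eef_pos: [583.2, 113.9, 198.8]
tool_rot: [-3.14, -0.0, 1.57]
force: [-3.3, 0.3, -0.5]
width: 25.0
gripper_force: 59.5
```

>>> {"method": "move_arm", "body": {
  "targets": "-1 0 -0.04 0.1 0 0 0; -1 0 0 0 0 0 0"
}}

```text
clock: 10.75
eef_pos: [583.2, 113.8, 198.0]
tool_rot: [-3.141, 0.0, 1.57]
force: [-3.5, 1.0, 0.5]
width: 24.9
gripper_force: 59.5
```

>>> {"method": "move_arm", "body": {
  "targets": "-1 0 0 0.1 0 0 0; -1 0 0 0 0 0 0"
}}

```text
clock: 10.92
eef_pos: [583.2, 113.8, 197.0]
tool_rot: [-3.141, 0.0, 1.57]
force: [-3.9, 0.9, -0.7]
width: 24.9
gripper_force: 59.6
```

>>> {"method": "move_arm", "body": {
  "targets": "-1 0 0 0.1 0 0 0; -1 0 0 0 0 0 0"
}}

```text
clock: 11.08
eef_pos: [583.2, 113.8, 196.1]
tool_rot: [-3.141, -0.0, 1.57]
force: [-3.9, 1.1, -0.0]
width: 24.7
gripper_force: 59.6
```

>>> {"method": "move_arm", "body": {
  "targets": "-1 0 -0.03 0.1 0 0 0; -1 0 0 0 0 0 0"
}}

```text
clock: 11.25
eef_pos: [583.2, 113.8, 195.2]
tool_rot: [3.141, 0.0, 1.57]
force: [-3.1, 2.0, 0.1]
width: 24.7
gripper_force: 59.6
```

>>> {"method": "move_arm", "body": {
  "targets": "-1 0 0 0.1 0 0 0; -1 0 0 0 0 0 0"
}}

```text
clock: 11.42
eef_pos: [583.8, 113.4, 194.2]
tool_rot: [3.14, 0.001, 1.57]
force: [-0.3, 0.7, -4.0]
width: 25.0
gripper_force: 59.5
```

>>> {"method": "move_arm", "body": {
  "targets": "-1 0 0 0.1 0 0 0; -1 0 0 0 0 0 0"
}}

```text
clock: 11.58
eef_pos: [584.3, 113.0, 193.4]
tool_rot: [3.139, 0.001, 1.57]
force: [-0.6, 0.1, -0.2]
width: 24.7
gripper_force: 59.5
```

Around TCP z = 194 the side load vanished and Fz dipped, so the latch has probably snapped. Continuing in small steps until the cap seats.

>>> {"method": "move_arm", "body": {
  "targets": "-1 0 0 0.1 0 0 0; -1 0 0 0 0 0 0"
}}

```text
clock: 11.75
eef_pos: [583.7, 113.4, 192.4]
tool_rot: [3.14, 0.0, 1.57]
force: [-0.6, 0.1, 0.3]
width: 24.7
gripper_force: 59.5
```

>>> {"method": "move_arm", "body": {
  "targets": "-1 0 0 0.05 0 0 0; -1 0 0 0.05 0 0 0; -1 0 0 0 0 0 0"
}}

```text
clock: 12.0
eef_pos: [583.2, 113.7, 191.3]
tool_rot: [3.141, 0.0, 1.57]
force: [0.2, -0.1, -0.5]
width: 25.1
gripper_force: 59.5
```

>>> {"method": "move_arm", "body": {
  "targets": "-1 0 0 0.05 0 0 0; -1 0 0 0 0 0 0"
}}

```text
clock: 12.17
eef_pos: [583.2, 113.7, 190.9]
tool_rot: [3.141, -0.0, 1.57]
force: [-0.2, -0.0, 0.4]
width: 24.5
gripper_force: 59.8
```

>>> {"method": "move_arm", "body": {
  "targets": "-1 0 0 0.05 0 0 0; -1 0 0 0 0 0 0"
}}

```text
clock: 12.33
eef_pos: [583.2, 113.8, 190.9]
tool_rot: [3.141, -0.0, 1.57]
force: [-1.5, -0.3, 4.1]
width: 24.8
gripper_force: 59.8
```

>>> {"method": "move_arm", "body": {
  "targets": "-1 0 0 0.05 0 0 0; -1 0 0 0 0 0 0"
}}

```text
clock: 12.5
eef_pos: [583.3, 113.7, 190.8]
tool_rot: [3.141, -0.001, 1.57]
force: [-2.4, -0.8, 7.9]
width: 24.9
gripper_force: 60.3
```

It seats at z = 190.9, exactly as computed. One slightly firmer push, then pull up in small steps.

>>> {"method": "move_arm", "body": {
  "targets": "-1 0 0 0.04 0 0 0; -1 0 0 0 0 0 0; -1 0 0 0 0 0 0"
}}

```text
clock: 12.75
eef_pos: [583.3, 113.7, 190.8]
tool_rot: [3.141, -0.001, 1.57]
force: [-3.2, -0.4, 10.9]
width: 24.7
gripper_force: 60.6
```

>>> {"method": "move_arm", "body": {
  "targets": "-1 0 0 -0.1 0 0 0; -1 0 0 -0.1 0 0 0; -1 0 0 0 0 0 0"
}}

```text
clock: 13.0
eef_pos: [583.1, 113.8, 191.3]
tool_rot: [3.142, 0.0, 1.57]
force: [-0.1, 0.1, -1.1]
width: 24.9
gripper_force: 59.8
```

>>> {"method": "move_arm", "body": {
  "targets": "-1 0 0 -0.05 0 0 0; -1 0 0 0 0 0 0"
}}

```text
clock: 13.17
eef_pos: [583.1, 113.7, 191.7]
tool_rot: [-3.141, 0.0, 1.57]
force: [0.8, -0.0, -0.7]
width: 24.4
gripper_force: 59.8
```

>>> {"method": "move_arm", "body": {
  "targets": "-1 0 0 -0.05 0 0 0; -1 0 0 0 0 0 0"
}}

```text
clock: 13.33
eef_pos: [583.1, 113.7, 192.3]
tool_rot: [-3.141, 0.0, 1.57]
force: [0.4, -0.8, -0.9]
width: 24.5
gripper_force: 59.8
```

>>> {"method": "move_arm", "body": {
  "targets": "-1 0 0 -0.05 0 0 0; -1 0 0 0 0 0 0"
}}

```text
clock: 13.5
eef_pos: [583.1, 113.7, 192.9]
tool_rot: [-3.142, -0.0, 1.57]
force: [-0.7, 0.7, -0.3]
width: 24.6
gripper_force: 59.8
```

>>> {"method": "move_arm", "body": {
  "targets": "-1 0 0 -0.05 0 0 0; -1 0 0 0 0 0 0"
}}

```text
clock: 13.67
eef_pos: [583.1, 113.7, 193.5]
tool_rot: [-3.142, -0.0, 1.57]
force: [-0.1, -1.1, -0.3]
width: 24.6
gripper_force: 59.8
```

>>> {"method": "move_arm", "body": {
  "targets": "-1 0 0 -0.05 0 0 0; -1 0 0 0 0 0 0"
}}

```text
clock: 13.83
eef_pos: [583.1, 113.7, 193.9]
tool_rot: [-3.142, 0.0, 1.57]
force: [0.1, 0.1, -1.3]
width: 25.0
gripper_force: 59.7
```

>>> {"method": "move_arm", "body": {
  "targets": "-1 0 0 -0.05 0 0 0; -1 0 0 0 0 0 0"
}}

```text
clock: 14.0
eef_pos: [583.0, 113.7, 194.1]
tool_rot: [-3.141, 0.0, 1.57]
force: [1.1, 0.4, -3.1]
width: 24.8
gripper_force: 59.4
```

The latch takes up at about 194, after roughly 3 mm of play.

>>> {"method": "move_arm", "body": {
  "targets": "-1 0 0 -0.05 0 0 0; -1 0 0 0 0 0 0"
}}

```text
clock: 14.17
eef_pos: [583.0, 113.7, 194.5]
tool_rot: [-3.141, 0.0, 1.57]
force: [2.3, -0.2, -5.4]
width: 24.7
gripper_force: 59.3
```

>>> {"method": "move_arm", "body": {
  "targets": "-1 0 0 -0.04 0 0 0; -1 0 0 0 0 0 0"
}}

```text
clock: 14.33
eef_pos: [583.0, 113.7, 194.8]
tool_rot: [-3.141, 0.0, 1.57]
force: [2.9, 0.8, -8.1]
width: 24.8
gripper_force: 59.2
```

>>> {"method": "move_arm", "body": {
  "targets": "-1 0 0 -0.04 0 0 0; -1 0 0 0 0 0 0"
}}

```text
clock: 14.5
eef_pos: [582.9, 113.7, 195.2]
tool_rot: [-3.141, 0.0, 1.57]
force: [3.1, -0.1, -11.1]
width: 24.5
gripper_force: 59.3
```

>>> {"method": "move_arm", "body": {
  "targets": "-1 0 0 -0.02 0 0 0; -1 0 0 0 0 0 0; -1 0 0 0 0 0 0"
}}

```text
clock: 14.75
eef_pos: [582.9, 113.7, 195.5]
tool_rot: [-3.141, 0.0, 1.57]
force: [2.8, -0.2, -12.3]
width: 24.7
gripper_force: 59.4
```

>>> {"method": "move_arm", "body": {
  "targets": "-1 0 0 -0.005 0 0 0; -1 0 0 0 0 0 0; -1 0 0 0 0 0 0; -1 0 0 0 0 0 0; -1 0 0 0 0 0 0"
}}

```text
clock: 15.17
eef_pos: [582.9, 113.7, 195.7]
tool_rot: [-3.141, 0.0, 1.57]
force: [3.7, 0.0, -13.8]
width: 24.8
gripper_force: 59.5
```

>>> {"method": "move_arm", "body": {
  "targets": "-1 0 0 0 0 0 0; -1 0 0 0 0 0 0; -1 0 0 0 0 0 0; -1 0 0 0 0 0 0; -1 0 0 0 0 0 0"
}}

```text
clock: 15.58
eef_pos: [582.9, 113.7, 195.8]
tool_rot: [-3.141, 0.0, 1.57]
force: [3.7, -0.7, -15.2]
width: 24.7
gripper_force: 59.5
```

>>> {"method": "move_arm", "body": {
  "targets": "-1 0 0 0 0 0 0; -1 0 0 0 0 0 0; -1 0 0 0 0 0 0; -1 0 0 0 0 0 0; -1 0 0 0 0 0 0"
}}

```text
clock: 16.0
eef_pos: [582.9, 113.7, 195.9]
tool_rot: [-3.141, 0.0, 1.57]
force: [2.0, 0.3, -15.0]
width: 24.7
gripper_force: 59.6
```

>>> {"method": "move_arm", "body": {
  "targets": "-1 0 0 0 0 0 0; -1 0 0 0 0 0 0; -1 0 0 0 0 0 0"
}}

```text
clock: 16.25
eef_pos: [583.0, 113.7, 195.9]
tool_rot: [-3.141, 0.0, 1.57]
force: [3.1, -1.0, -14.6]
width: 24.3
gripper_force: 59.6
```

The pull crept up to 15 N as the controller settled. I'll ease it slightly and hold steady near 12.5 N.

>>> {"method": "move_arm", "body": {
  "targets": "-1 0 0 0.02 0 0 0; -1 0 0 0 0 0 0; -1 0 0 0 0 0 0; -1 0 0 0 0 0 0; -1 0 0 0 0 0 0"
}}

```text
clock: 16.67
eef_pos: [583.0, 113.8, 195.7]
tool_rot: [-3.141, -0.0, 1.57]
force: [2.0, -1.6, -14.4]
width: 24.3
gripper_force: 59.6
```

>>> {"method": "move_arm", "body": {
  "targets": "-1 0 0 0 0 0 0; -1 0 0 0 0 0 0; -1 0 0 0 0 0 0; -1 0 0 0 0 0 0; -1 0 0 0 0 0 0"
}}

```text
clock: 17.08
eef_pos: [583.0, 113.7, 195.7]
tool_rot: [-3.141, -0.0, 1.57]
force: [2.1, -0.6, -13.8]
width: 24.7
gripper_force: 59.6
```

>>> {"method": "move_arm", "body": {
  "targets": "-1 0 0 0.012 0 0 0; -1 0 0 0 0 0 0; -1 0 0 0 0 0 0; -1 0 0 0 0 0 0; -1 0 0 0 0 0 0"
}}

```text
clock: 17.5
eef_pos: [583.0, 113.7, 195.6]
tool_rot: [-3.141, -0.0, 1.57]
force: [2.3, -0.4, -12.7]
width: 24.6
gripper_force: 59.6
```

>>> {"method": "move_arm", "body": {
  "targets": "-1 0 0 0 0 0 0; -1 0 0 0 0 0 0; -1 0 0 0 0 0 0; -1 0 0 0 0 0 0; -1 0 0 0 0 0 0"
}}

```text
clock: 17.92
eef_pos: [583.0, 113.8, 195.6]
tool_rot: [-3.141, -0.0, 1.57]
force: [1.2, -1.0, -13.2]
width: 24.6
gripper_force: 59.6
```

>>> {"method": "move_arm", "body": {
  "targets": "-1 0 0 0 0 0 0; -1 0 0 0 0 0 0; -1 0 0 0 0 0 0; -1 0 0 0 0 0 0; -1 0 0 0 0 0 0"
}}

```text
clock: 18.33
eef_pos: [583.0, 113.7, 195.6]
tool_rot: [-3.141, -0.0, 1.57]
force: [1.1, -0.6, -13.7]
width: 24.6
gripper_force: 59.6
```

>>> {"method": "move_arm", "body": {
  "targets": "-1 0 0 0 0 0 0; -1 0 0 0 0 0 0; -1 0 0 0 0 0 0; -1 0 0 0 0 0 0; -1 0 0 0 0 0 0"
}}

```text
clock: 18.75
eef_pos: [583.0, 113.7, 195.6]
tool_rot: [-3.141, -0.0, 1.57]
force: [0.9, -0.1, -13.2]
width: 24.4
gripper_force: 59.5
```

The pull is proven: about 13 N held for more than a second. Lowering back home.

>>> {"method": "move_arm", "body": {
  "targets": "-1 0 0 0.08 0 0 0; -1 0 0 0.08 0 0 0; -1 0 0 0.08 0 0 0; -1 0 0 0.08 0 0 0; -1 0 0 0 0 0 0"
}}

```text
clock: 19.17
eef_pos: [584.5, 114.1, 193.7]
tool_rot: [3.138, -0.001, 1.57]
force: [0.0, 0.1, -0.7]
width: 24.6
gripper_force: 60.1
```

>>> {"method": "move_arm", "body": {
  "targets": "-1 0 0 0.06 0 0 0; -1 0 0 0.06 0 0 0; -1 0 0 0.05 0 0 0; -1 0 0 0 0 0 0; -1 0 0 0 0 0 0"
}}

```text
clock: 19.58
eef_pos: [583.3, 113.8, 190.9]
tool_rot: [3.141, -0.0, 1.57]
force: [-0.4, 0.4, -0.1]
width: 24.4
gripper_force: 60.2
```

>>> {"method": "move_arm", "body": {
  "targets": "-1 0 0 0.03 0 0 0; -1 0 0 0 0 0 0; -1 0 0 0 0 0 0"
}}

```text
clock: 19.83
eef_pos: [583.3, 113.8, 190.9]
tool_rot: [3.141, -0.0, 1.57]
force: [-1.3, 0.4, 4.2]
width: 24.8
gripper_force: 60.7
```

>>> {"method": "move_arm", "body": {
  "targets": "-1 0 0 0.03 0 0 0; -0.4 0 0 0 0 0 0; -0.2 0 0 0 0 0 0; 0 0 0 0 0 0 0; 0.2 0 0 0 0 0 0"
}}

```text
clock: 20.25
eef_pos: [582.9, 113.7, 189.8]
tool_rot: [-3.141, 0.0, 1.57]
force: [-0.3, 0.6, 0.7]
width: 51.0
gripper_force: 0.0
```

>>> {"method": "move_arm", "body": {
  "targets": "0.2 0 0 0 0 0 0; 0.2 0 0 0 0 0 0; 0.2 0 0 0 0 0 0; 0.2 0 0 0 0 0 0; 0.2 0 0 0 0 0 0"
}}

```text
clock: 20.67
eef_pos: [583.1, 113.7, 190.1]
tool_rot: [-3.142, 0.0, 1.57]
force: [0.8, 0.5, 0.1]
width: 51.5
gripper_force: 0.0
```

Released. Backing straight up, then looking.

>>> {"method": "move_arm", "body": {
  "targets": "0.2 0 0 -0.5 0 0 0; 0.2 0 0 -1 0 0 0; 0.2 0 0 -2 0 0 0; 0.2 0 0 -2 0 0 0; 0.2 0 0 -2 0 0 0"
}}

```text
clock: 21.08
eef_pos: [583.2, 113.6, 266.9]
tool_rot: [3.141, 0.0, 1.57]
force: [-0.2, 0.4, -0.5]
width: 51.3
gripper_force: 0.0
```

>>> {"method": "move_arm", "body": {
  "targets": "0.2 0 0 -2 0 0 0; 0.2 0 0 -2 0 0 0; 0.2 0 0 -1 0 0 0; 0.2 0 0 0 0 0 0; 0.2 0 0 0 0 0 0"
}}

```text
clock: 21.5
eef_pos: [583.1, 113.8, 315.4]
tool_rot: [3.141, -0.0, 1.57]
force: [0.0, -0.1, -0.2]
width: 51.4
gripper_force: 0.0
```

```bash
python3 - <<'E'
from h import *
w=cams.get_image("wrist");x=cams.get_image("side")
c=cv2.resize(x["color"][110:210,250:390,::-1],(560,400),interpolation=cv2.INTER_CUBIC)
b=cv2.resize(w["color"][:,:,::-1],(320,200)); b=np.vstack([b,np.zeros((200,320,3),np.uint8)])
cv2.imwrite("pics/c6.png",np.hstack([c,b])[:,:800])
print(read_state()["eef_pos"],((proj(x,[[583.5,112.5,228],[583.5,112.5,184],[572,195,228],[572,195,184]])-[250,110])*4).round())
E
```

```text
[582.29191278 113.8143586  313.94653967] [[246. 158.]
 [245. 224.]
 [151. 110.]
 [152. 174.]]
```

View pics/c6.png

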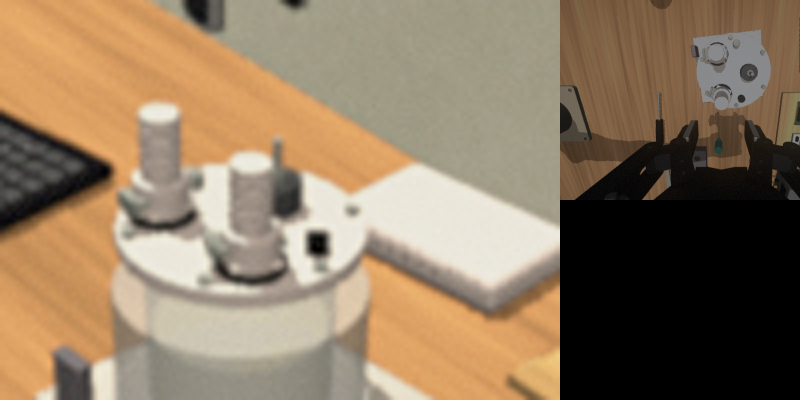

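The side crop shows the plug seated in the formerly open coupling, cap top at (250,160). It stands as high above its coupling as its fully home twin at (160,112), and the gripper is clear. Handing in.

```bash
python3 -c "
from h import *
print(order.finish_job())"
```

```text
the job is handed in; nothing more can be done
None
```

The blanking plug is latched fully home in the open coupling; it held a pull of about 13 N for over a second (highest reading about 15 N), then I released it and handed the job in at about 22 s.

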